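# Pack the pocket meter into its tote and put the lid on

## Robot

A 6-joint arm with a two-finger parallel gripper is mounted at the origin on the work surface. World frame = base frame: x ahead of the robot, y to its left, z up, the work surface at z = 0. Lengths are in m, angles in degrees, forces in N, time in s.
With the tool pointing down it reaches from about 0.3 to 0.75 m from the base axis. Payload 8.5 kg.
Tool frame: the origin (TCP) lies between the finger pads; the fingertips stand 25 mm ahead of it and the grasp point (between the pads) lies 6 mm ahead of it; x points along the fingers, y is the direction in which the jaws open and shut, and the axes are right-handed (so a half turn about x gives the same grasp; the last joint's range is limited). The gripper opens to 85 mm and grips with 20 to 120 N. Pads are 22 mm wide; open, the fingers measure 114 mm over their backs; the gripper's body (76 mm by 85 mm) begins 54 mm behind the grasp point. The pads swing forward as they close: fully open they stand 13 mm farther back than shut.
Start: joints at [-79.315, 21.807, 74.336, -0, 83.858, -12.336], TCP at [0.215, -0.506, 0.256] pointing down, gripper open.
Joint ranges: [-178.18, 178.18], [-50.72, 133.34], [12.68, 142.11], [-81.47, 261.47], [9.98, 163.14], [-165.26, 165.26]. Speed limits (degrees/s): [136.94, 136.94, 180, 180, 180, 180].

## Interface

Orientations are given as a 3x3 rotation matrix whose columns are the frame's x, y, z axes.
In Python, from rig import sensors, get_image, workorder gives the robot as it stands.
- The arm moves only by the tool arm_command, never from a script. Its argument "plan" is a list that holds one entry, the list of rows, each a list of 6 numbers: the shift along the tool's x, y, z in units of 25 mm (1.0 is 25 mm), then the turn, a rotation vector about the tool's x, y, z in units of 6 degrees (1.0 is 6 degrees). In form: [[[dx, dy, dz, ax, ay, az], ...]]. A call has 1 to 10 rows; each row is the pose to reach, as a shift and turn from the pose commanded when the call began, along the tool's axes at that moment; what a row does not reach only later rows make up. A row lasts 1/10 s, in which the tool goes at most 50 mm and 8.59 degrees, less where a joint would pass 70% of its speed; a pose out of reach is approached as far as the arm can. A call with a gripper value outside its range is refused whole. "jaw" is the closure, from 0 (fully open) to 1 (shut), set as the call begins (left out, the last holds). The fingers move at their own pace and stop on an object; "newtons" is the grip in N (left out, the last holds). Time passes only in rows, so rows that repeat a pose let the fingers close. It gives the time, the measured TCP pose, the force and the opening at its end, in the units of the state.
- sensors.observe(): the state, without advancing time (a new reading comes with each control period).
- get_image(name): name is "side" or "top"; returns a dict with "img" (480x640x3 uint8, red, green, blue), "fx", "fy", "cx", "cy" (pixels), "T" (4x4, takes a point from camera to world coordinates). Camera axes: x right, y up, looking along -z (the intrinsics and any distortion apply to the point x, -y, -z); pixel columns grow to the right and rows downward; lengths in m; the calibration is good to about 2 mm. A picture is of the moment at which its call begins. There is no depth.
- workorder.close_job(): hands the job in, once; it reports no verdict.
The state is a dict: "time_s": time; "q": joint angles; "qvel": joint speeds; "joint_efforts": joint torques, N m; "position": TCP position; "tool_rot": TCP orientation; "ft_force": force on the tool from outside, world axes, zero at the start; "wrist_torque": the same for the moment, N m; "grip_width": finger opening in m.
Only numpy, scipy, OpenCV 4.12 (cv2) and the standard library are available. Lean on these libraries where they do the work, as an engineer would, in place of code of your own. Each camera call takes 0.05 s, during which the arm holds its last target. There are 200 camera calls.

## Task

Pack the red pocket multimeter away: lay it face up on the floor of the open black tote, let go, then close the tote with the yellow lid so that it is fully seated, square and flush on the rim. Leave the grey lid where it lies.

Things in the scene. Friction and masses are not known exactly. Their poses are not given: they have to be found in the camera images.
- meter_center (a point): Red pocket multimeter, black face with round grey dial and pale screen: a rounded block 88 (x) x 42 (y) x 32 (z) mm, about 0.18 kg, lying face up on the bench, long side roughly away from the robot. This point: its centre, 16 mm above its underside; x along its length, z out of its face. The blue stud finder of the same size nearby is not wanted.
- tote_rim (a point): Open black tote, fixed: outer 124 (x) x 148 (y) x 58 mm high, walls and floor 4 mm, so inside 116 x 140, 54 mm deep. This point: centre of its mouth, at the rim's top; x along the short side, y the long, z up. The yellow lid's plate rests on the rim, its locating rim inside with 9 mm play all round: its handle point is then 29 mm above this point, lid x and y along the tote's (either way round).
- yellow_lid_handle (a point): Yellow lid, about 0.16 kg, lying handle up: plate 140 (x) x 164 (y) x 5 mm; under it a locating rim 98 x 122 mm, 8 mm deep, stands on the bench. Bridge handle on top: bar 18 wide (x), 74 long (y), 20 mm high, 14 mm clear over the plate. This point: the bar's centre, 37 mm over the bench, 29 mm over the plate's underside; x across the bar, y along it, z up.
- grey_lid_handle (a point): Grey lid of another tote, same shape and size as the yellow one, lying the same way up; leave it alone. This point: the centre of its handle bar, 37 mm over the bench; x across the bar, y along it, z up.
Not all that is in view belongs to the job. Leave any blue or orange look-alike of the part that bears tote_rim alone.

How it is judged:
By the outcome, as a careful person would: the job done as asked, in the order asked, and still so for the second after the job is handed in, with the robot touching nothing.
It also fails if it takes over 58 s, if anything falls off the work surface, if the arm or the gripper's body presses on something with over 40 N, if the wrist force passes 120 N, or if a joint passes its speed limit or range.

## Working session

There is one attempt and no reset: what is moved stays moved. The work goes in short steps, Python scripts to look and compute and a tool call to move; the robot and the scene stay as the last step left them, time stands still between calls to the robot, and variables do not carry over. Pictures are saved under pics/ and viewed, about 8 in all and at most 12, crops included, and the job is handed in when it is done.

Besides the shell and the picture viewer there is one more tool, called as a command line: name --argument value ..., lists and objects as JSON in quotes. arm_command: Moves the arm, as the interface text tells. Its arguments: {"type":"object","properties":{"plan":{"type":"array","items":{"type":"array","items":{"type":"array","items":{"type":"number"}}}},"jaw":{"type":"number"},"newtons":{"type":"number"}},"required":["plan"]}

```bash
ls; mkdir -p pics; python3 - <<'E'
from rig import sensors,get_image
import cv2,numpy as np
for n in("side","top"):
    d=get_image(n);cv2.imwrite(f"pics/{n}0.png",d["img"][:,:,::-1]);print(n,{k:v for k,v in d.items() if k!="img"})
s=sensors.observe();print(s)
E
```

```text
pics
side {'fx': 608.4505497408707, 'fy': 608.4505497408707, 'cx': 323.135175504938, 'cy': 247.52038984361926, 'T': array([[ 0.91950291,  0.295683  , -0.25900959,  0.06917544],
       [-0.39298232,  0.67655909, -0.62276214, -0.84196789],
       [-0.00890488,  0.67441779,  0.73829624,  1.07987711],
       [ 0.        ,  0.        ,  0.        ,  1.        ]])}
top {'fx': 579.4754896642984, 'fy': 579.4754896642984, 'cx': 319.24488422906586, 'cy': 227.4979711925521, 'T': array([[ 2.35500459e-02,  9.85885690e-01, -1.65755243e-01,
         2.13754842e-01],
       [-9.99722527e-01,  2.33092328e-02, -3.39821757e-03,
         3.90437664e-03],
       [ 5.13373469e-04,  1.65789279e-01,  9.86161068e-01,
         1.33838927e+00],
       [ 0.00000000e+00,  0.00000000e+00,  0.00000000e+00,
         1.00000000e+00]])}
{'time_s': 0.1, 'q': array([-7.93149444e+01,  2.18348936e+01,  7.43782464e+01,  5.23214735e-04,
        8.38580292e+01, -1.23363602e+01]), 'qvel': array([ 0.06731272, -0.15346562, -0.07182268, -0.07820131, -0.09384469,
        0.01927094]), 'joint_efforts': array([ 4.28365587e-03, -4.49216938e+01, -2.31658155e+01, -1.59457563e-04,
        3.65576532e-03,  2.49552912e-06]), 'position': array([ 0.21504282, -0.50597035,  0.2558072 ]), 'tool_rot': array([[-2.21382720e-04,  3.91074125e-01, -9.20359158e-01],
       [ 1.22228156e-03, -9.20358387e-01, -3.91074091e-01],
       [-9.99999229e-01, -1.21151507e-03, -2.74251247e-04]]), 'ft_force': array([-0.51197273, -0.15081629,  0.3734643 ]), 'wrist_torque': array([ 0.03641984,  0.0271755 , -0.08260373]), 'grip_width': 0.08523495730289155}
```

View pics/side0.png

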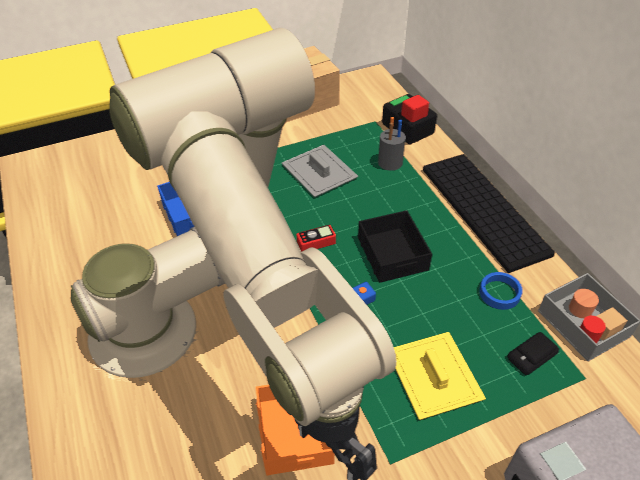

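View pics/top0.png

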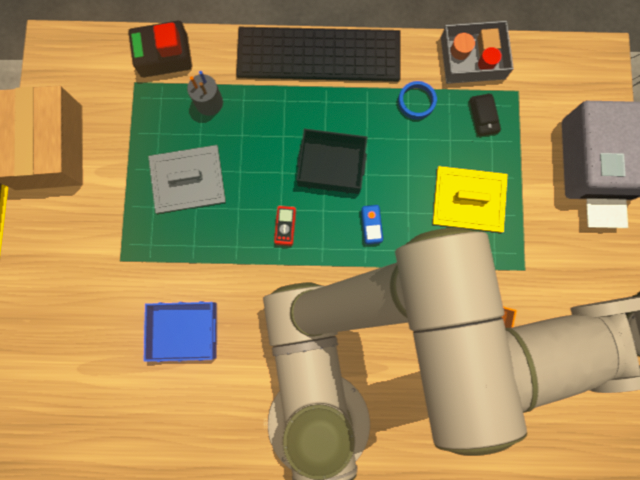

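Candidates: the meter is red with a grey dial at top (285,226) / side (316,237). The blue one at top (372,225) is the stud finder. Of the totes, the black one at top (331,162) fits; the blue (180,331) and orange do not. Of the lids, yellow at (471,199) is wanted and grey at (187,179) stays. One enlarged collage will confirm this.

```bash
cat > h.py <<'E'
import numpy as np,cv2
from rig import sensors,get_image
def ray(d,p):
    c=np.array([(p[0]-d["cx"])/d["fx"],-(p[1]-d["cy"])/d["fy"],-1.]);v=d["T"][:3,:3]@c
    return d["T"][:3,3],v/np.linalg.norm(v)
def onz(d,p,z):
    o,v=ray(d,p);return o+v*(z-o[2])/v[2]
def tri(d1,p1,d2,p2):
    o1,v1=ray(d1,p1);o2,v2=ray(d2,p2)
    s=np.linalg.lstsq(np.c_[v1,-v2],o2-o1,rcond=None)[0]
    a,b=o1+s[0]*v1,o2+s[1]*v2;return (a+b)/2,np.linalg.norm(a-b)
def proj(d,P):
    c=d["T"][:3,:3].T@(np.asarray(P)-d["T"][:3,3]);return np.array([d["cx"]+d["fx"]*c[0]/-c[2],d["cy"]-d["fy"]*c[1]/-c[2]])
def mask(d,col,roi):
    h=cv2.cvtColor(d["img"],cv2.COLOR_RGB2HSV);H,S,V=[h[...,i].astype(int) for i in range(3)]
    m={"red":((H<8)|(H>172))&(S>120)&(V>70),"yel":(H>20)&(H<35)&(S>110)&(V>90),"blk":(V<75)&(S<110)}[col]
    x0,y0,x1,y1=roi;o=np.zeros(m.shape,np.uint8);o[y0:y1,x0:x1]=m[y0:y1,x0:x1]*255
    n,l,s,_=cv2.connectedComponentsWithStats(o);return (l==1+np.argmax(s[1:,4])).astype(np.uint8)*255
def hull(m): return cv2.convexHull(np.vstack(cv2.findContours(m,cv2.RETR_EXTERNAL,cv2.CHAIN_APPROX_NONE)[0]))[:,0]
def quad(m):
    h=hull(m)
    return cv2.approxPolyN(h,4).reshape(-1,2) if hasattr(cv2,"approxPolyN") else cv2.boxPoints(cv2.minAreaRect(h))
def rectz(d,m,z):
    P=np.array([onz(d,p,z)[:2] for p in hull(m)])*1000
    return cv2.minAreaRect(P.astype(np.float32))
E
python3 - <<'E'
from h import *
T=get_image("top");S=get_image("side")
R={"red":[(265,195,305,255),(290,215,345,260)],"blk":[(285,120,378,205),(345,200,445,285)],"yel":[(420,155,520,240),(385,325,495,425)]}
rows=[[],[]]
for c in R:
    for i,d in enumerate((T,S)):
        m=mask(d,c,R[c][i]);x0,y0,x1,y1=R[c][i]
        print(c,i,quad(m).tolist(),[np.round(rectz(d,m,z),1).tolist() if 0 else [np.round(np.array(k),1).tolist() for k in rectz(d,m,z)] for z in {"red":(.032,),"blk":(.058,),"yel":(.013,)}[c]])
        rows[i].append(cv2.resize(d["img"][y0:y1,x0:x1],(260,290),interpolation=cv2.INTER_CUBIC))
cv2.imwrite("pics/col.png",np.vstack([np.hstack(r) for r in rows])[:,:,::-1])
E
```

```text
red 0 [[295, 207], [292, 244], [274, 244], [277, 205]] [[[437.0, 87.6], [41.5, 88.4], 87.4]]
red 1 [[335, 246], [300, 250], [294, 234], [335, 223]] [[[433.3, 76.2], [63.0, 93.5], 86.3]]
blk 0 [[366, 136], [363, 194], [293, 180], [304, 129]] [[[586.3, -15.8], [151.8, 133.2], 82.9]]
blk 1 [[440, 267], [379, 282], [349, 223], [407, 210]] [[[578.3, -34.5], [189.1, 144.6], 84.0]]
yel 0 [[507, 173], [503, 232], [425, 237], [437, 165]] [[[498.3, -334.2], [179.3, 174.4], 84.5]]
yel 1 [[486, 399], [418, 420], [386, 349], [448, 331]] [[[513.3, -342.7], [165.2, 141.2], 84.7]]
```

View pics/col.png

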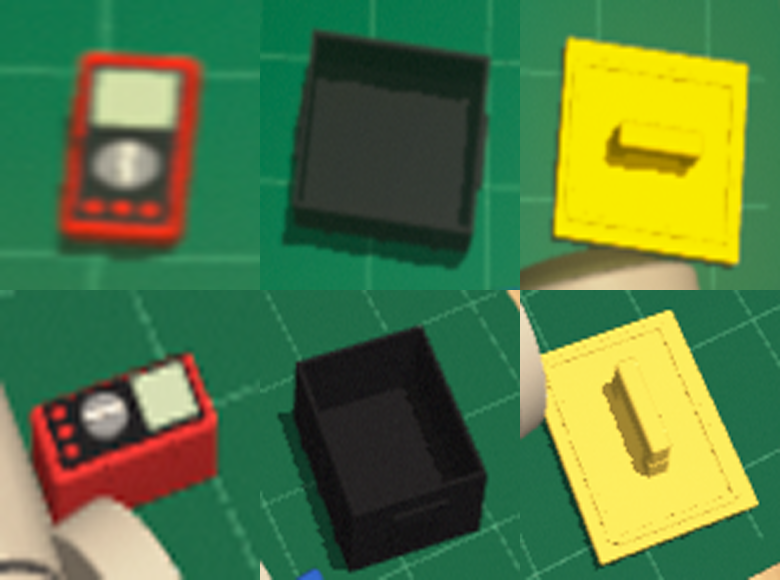

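The collage confirms the three objects. The meter is face up and the tote is empty. The handle bar lies along the long side of the lid. Next I triangulate the corners read from it.

```bash
python3 - <<'E'
from h import *
T=get_image("top");S=get_image("side")
np.set_printoptions(precision=4,suppress=True)
L={"meter":[((284.4,229),(311.6,234.4)),((285.8,215.3),(325.3,230.8))],
"tote(++,+-,--,-+)":[((304.7,128.8),(408.1,210.8)),((366.5,136.7),(431.5,254.2)),((360.1,188.9),(379.6,266.5)),((296.8,181.5),(358.8,221.1))],
"bar":[((459.2,190.2),(434.5,348.4)),((490.4,193.1),(447.3,381.2)),((488.5,201),(439.2,383.6)),((455.8,198.1),(426.1,349.1))],
"plate":[((438.5,165.8),(448.6,331.9)),((507.7,174),(485.7,397.4)),((503.8,232.4),(420.3,418.8))]}
Z={"m":.032,"t":.058,"b":.047,"p":.013}
for k,v in L.items():
    P=[]
    for a,b in v:
        p,g=tri(T,a,S,b);z=Z[k[0]];A,B=onz(T,a,z)[:2],onz(S,b,z)[:2];P.append((A+B)/2);print(k,p,"gap",round(g,4),"onz top/side",A,B)
    P=np.array(P);c=P.mean(0) if k!="plate" else (P[0]+P[2])/2
    e=[np.linalg.norm(P[(i+1)%len(P)]-P[i]) for i in range(len(P))];
    ang=[np.degrees(np.arctan2(*(P[(i+1)%len(P)]-P[i])[::-1])) for i in range(len(P))]
    print(" centre",c,"edges",np.array(e),"ang",np.array(ang))
E
```

```text
meter [0.4269 0.0877 0.0366] gap 0.0005 onz top/side [0.428  0.0879] [0.4283 0.0918]
meter [0.4599 0.0853 0.0371] gap 0.002 onz top/side [0.4599 0.0858] [0.4628 0.0897]
 centre [0.4447 0.0888] edges [0.0333 0.0333] ang [ -3.6834 176.3166]
tote(++,+-,--,-+) [0.6597 0.047  0.0593] gap 0.0024 onz top/side [0.659  0.0473] [0.6618 0.0481]
tote(++,+-,--,-+) [ 0.6436 -0.0955  0.0569] gap 0.0002 onz top/side [ 0.6434 -0.0954] [ 0.6429 -0.0962]
tote(++,+-,--,-+) [ 0.5198 -0.0821  0.0579] gap 0.0001 onz top/side [ 0.5198 -0.0821] [ 0.5197 -0.0822]
tote(++,+-,--,-+) [0.5348 0.0612 0.0613] gap 0.0039 onz top/side [0.5336 0.0618] [0.5383 0.0641]
 centre [ 0.5898 -0.0168] edges [0.1446 0.1241 0.146  0.1253] ang [-96.8528 173.6838  83.6138  -6.9721]
bar [ 0.5263 -0.3098  0.0469] gap 0.0031 onz top/side [ 0.5248 -0.3093] [ 0.5279 -0.31  ]
bar [ 0.5185 -0.3814  0.0407] gap 0.0053 onz top/side [ 0.5197 -0.3804] [ 0.513  -0.3839]
bar [ 0.5018 -0.378   0.0371] gap 0.003 onz top/side [ 0.5011 -0.3756] [ 0.4962 -0.3823]
bar [ 0.5098 -0.3029  0.044 ] gap 0.0061 onz top/side [ 0.5061 -0.3012] [ 0.5118 -0.3048]
 centre [ 0.5126 -0.3434] edges [0.0732 0.018  0.0766 0.0186] ang [-97.86   169.6465  82.282  -20.8817]
plate [ 0.5904 -0.2694  0.0141] gap 0.0003 onz top/side [ 0.5909 -0.2696] [ 0.5908 -0.2688]
plate [ 0.574  -0.4309  0.0184] gap 0.0013 onz top/side [ 0.5748 -0.4324] [ 0.5773 -0.4289]
plate [ 0.4364 -0.4188  0.0161] gap 0.0038 onz top/side [ 0.4351 -0.4192] [ 0.4394 -0.4178]
 centre [ 0.5141 -0.3439] edges [0.1621 0.1393 0.2142] ang [-95.2474 174.992   44.1917]
```

```bash
cat >> h.py <<'E'
from scipy.spatial.transform import Rotation as Ro
def delta(pos,head,last=None):
    "move numbers from the current tool pose to TCP pos, tool down, jaw axis heading (deg)"
    s=sensors.observe();R=s["tool_rot"];a=np.radians(head)
    y=np.array([np.cos(a),np.sin(a),0]);x=np.array([0,0,-1.]);G=np.c_[x,y,np.cross(x,y)]
    return np.round(np.r_[R.T@(np.array(pos)-s["position"])/.025,Ro.from_matrix(R.T@G).as_rotvec(degrees=True)/6],2)
E
python3 - <<'E'
from h import *
print(delta((.4385,.088,.16),-93.2))
E
```

```text
[  3.86 -18.38 -17.52   4.37   0.     0.  ]
```

arm_command --plan '[[[0,-2,-2,0.5,0,0],[0,-4,-4,1,0,0],[0,-6,-6,1.5,0,0],[0.5,-8,-7.5,2,0,0],[1,-10,-9.5,2.5,0,0],[1.5,-11.5,-11,3,0,0],[2,-13,-12.5,3.5,0,0],[2.5,-14.5,-14,4,0,0],[3,-16,-15.5,4.37,0,0],[3.5,-17,-16.5,4.37,0,0]]]' --jaw 0

```text
time_s: 1.3
position: [0.3926, -0.0433, 0.1934]
tool_rot: [[0.001, -0.057, -0.998], [-0.001, -0.998, 0.057], [-1.0, 0.0, -0.001]]
ft_force: [0.9, -1.1, -0.5]
grip_width: 0.0855
```

```bash
python3 - <<'E'
from h import *
s=sensors.observe();print(s["time_s"],s["position"],s["q"],s["ft_force"])
print(delta((.4385,.088,.12),-93.2))
E
```

```text
1.3 [ 0.3925873  -0.04329294  0.19343848] [-2.35991639e+01  1.01744410e+01  1.03015356e+02 -1.50098137e-03
  6.67333522e+01  6.96806315e+01] [ 0.9347658  -1.10132973 -0.49875213]
[ 2.94 -5.35 -1.53 -0.01 -0.01 -0.  ]
```

arm_command --plan '[[[0,0,0,0,0,0],[0,0,0,0,0,0],[0,0,0,0,0,0]]]'

```text
time_s: 1.6
position: [0.3922, -0.0461, 0.1937]
tool_rot: [[0.001, -0.057, -0.998], [-0.001, -0.998, 0.057], [-1.0, 0.0, -0.001]]
ft_force: [-0.5, -0.7, -0.1]
grip_width: 0.0857
```

```bash
python3 - <<'E'
from h import *
T=get_image("top");m=mask(T,"red",(265,195,305,255));print([np.round(np.array(k),1).tolist() for k in rectz(T,m,.032)])
print(delta((.4385,.088,.12),-93.2))
E
```

```text
[[437.0, 87.6], [41.7, 88.4], 87.7]
[ 2.95 -5.48 -1.54 -0.02 -0.01 -0.  ]
```

arm_command --plan '[[[0.5,-1,-0.3,0,0,0],[1,-2.5,-0.7,0,0,0],[1.5,-4,-1.1,0,0,0],[2,-5,-1.4,0,0,0],[2.95,-5.45,-1.54,0,0,0],[2.95,-5.45,-1.54,0,0,0],[2.95,-5.45,-1.54,0,0,0]]]'

```text
time_s: 2.35
position: [0.4384, 0.0874, 0.1201]
tool_rot: [[-0.0, -0.057, -0.998], [-0.0, -0.998, 0.057], [-1.0, 0.0, 0.0]]
ft_force: [0.6, 1.0, 0.5]
grip_width: 0.0853
```

```bash
python3 - <<'E'
from h import *
S=get_image("side");T=get_image("top")
cv2.imwrite("pics/near.png",np.hstack([cv2.resize(S["img"][140:300,240:400],(400,400)),cv2.resize(T["img"][150:290,220:360],(400,400))])[:,:,::-1])
print(delta((.4385,.088,.034),-93.0))
E
```

```text
[ 3.47 -0.02  0.01 -0.05 -0.01 -0.  ]
```

View pics/near.png

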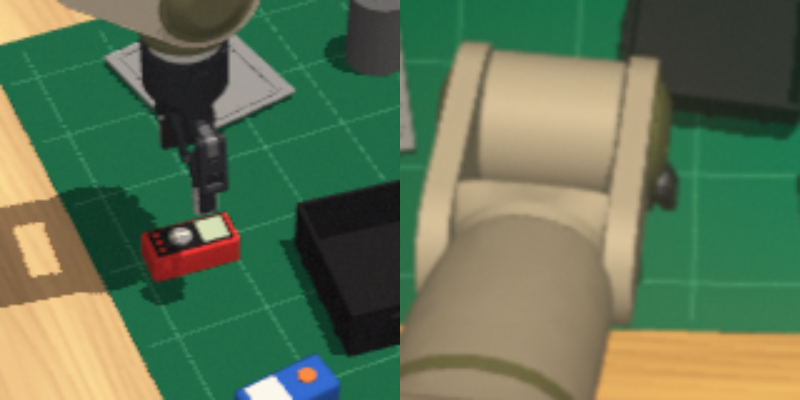

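The gripper stands over the red meter, with a finger on either side of it (left half about (190,240)). I descend, then close.

arm_command --plan '[[[1,0,0,0,0,0],[2,0,0,0,0,0],[2.7,0,0,0,0,0],[3.2,0,0,0,0,0],[3.45,0,0,0,0,0],[3.45,0,0,0,0,0]]]'

```text
time_s: 3.05
position: [0.4384, 0.0881, 0.0337]
tool_rot: [[0.0, -0.057, -0.998], [-0.0, -0.998, 0.057], [-1.0, 0.0, -0.0]]
ft_force: [-0.2, -0.8, -0.4]
grip_width: 0.0852
```

arm_command --plan '[[[0,0,0,0,0,0],[0,0,0,0,0,0],[0,0,0,0,0,0],[0,0,0,0,0,0],[0,0,0,0,0,0],[0,0,0,0,0,0],[0,0,0,0,0,0],[0,0,0,0,0,0]]]' --jaw 1 --newtons 40

```text
time_s: 3.85
position: [0.4385, 0.0887, 0.0341]
tool_rot: [[0.001, -0.056, -0.998], [-0.0, -0.998, 0.056], [-1.0, 0.0, -0.001]]
ft_force: [-1.3, -0.9, 6.2]
grip_width: 0.041
```

arm_command --plan '[[[-0.3,0,0,0,0,0],[-1,0,0,0,0,0],[-2,0,0,0,0,0],[-3,0,0,0,0,0],[-4,0,0,0,0,0],[-4.5,0,0,0,0,0],[-4.5,0,0,0,0,0],[-4.5,0,0,0,0,0]]]'

```text
time_s: 4.65
position: [0.4378, 0.0887, 0.1457]
tool_rot: [[-0.0, -0.056, -0.998], [0.0, -0.998, 0.056], [-1.0, -0.0, 0.0]]
ft_force: [0.1, 0.9, -2.4]
grip_width: 0.0411
```

```bash
python3 - <<'E'
from h import *
S=get_image("side");T=get_image("top")
cv2.imwrite("pics/lift.png",cv2.resize(S["img"][100:280,220:400],(540,540))[:,:,::-1])
print(delta((.590,-.0165,.145),-96.6), sensors.observe()["ft_force"])
E
```

```text
[-0.    3.86 -6.32  0.57  0.02 -0.  ] [ 0.17700545 -0.24840404 -1.98617532]
```

View pics/lift.png

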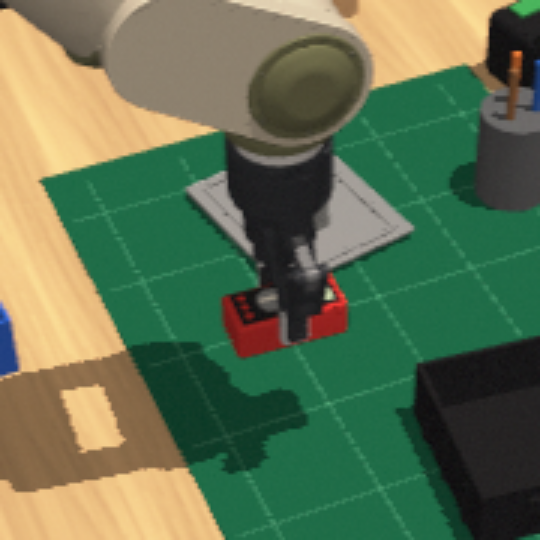

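The meter is held level between the fingers at (290,320), and the wrist shows about 1.9 N, which fits 0.18 kg. I now go over the tote.

arm_command --plan '[[[0,0.5,-0.8,0.1,0,0],[0,1.1,-1.8,0.2,0,0],[0,1.8,-3,0.3,0,0],[0,2.5,-4.2,0.4,0,0],[0,3.2,-5.3,0.5,0,0],[0,3.65,-6,0.57,0,0],[0,3.86,-6.32,0.57,0,0],[0,3.86,-6.32,0.57,0,0],[0,3.86,-6.32,0.57,0,0]]]'

```text
time_s: 5.65
position: [0.5897, -0.0158, 0.1454]
tool_rot: [[-0.002, -0.115, -0.993], [0.001, -0.993, 0.115], [-1.0, -0.0, 0.002]]
ft_force: [-0.1, 0.3, -2.4]
grip_width: 0.0412
```

```bash
python3 - <<'E'
from h import *
S=get_image("side");T=get_image("top")
cv2.imwrite("pics/over.png",np.hstack([cv2.resize(S["img"][130:300,320:490],(400,400)),cv2.resize(T["img"][90:240,250:400],(400,400))])[:,:,::-1])
print(delta((.590,-.0165,.040),-96.6), sensors.observe()["ft_force"])
E
```

```text
[ 4.24  0.03 -0.02  0.01  0.01  0.  ] [ 0.42286684 -0.30250133 -1.77175194]
```

View pics/over.png

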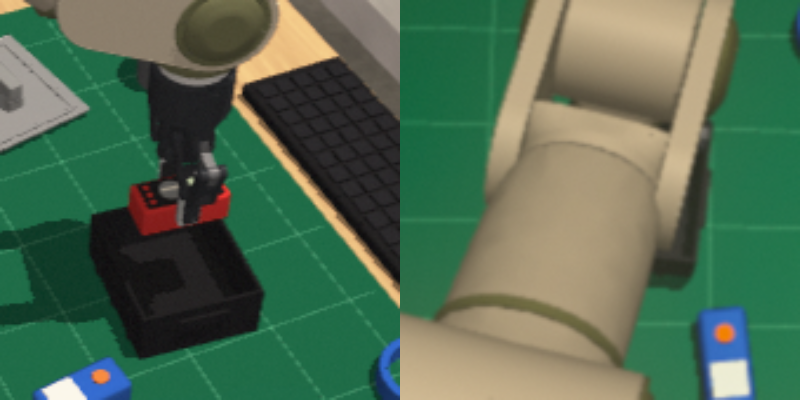

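The meter hangs over the tote mouth, aligned with the tote's short side. I lower it.

arm_command --plan '[[[0.8,0,0,0,0,0],[1.7,0,0,0,0,0],[2.5,0,0,0,0,0],[3.2,0,0,0,0,0],[3.7,0,0,0,0,0],[4,0,0,0,0,0],[4.15,0,0,0,0,0],[4.25,0,0,0,0,0],[4.25,0,0,0,0,0]]]'

```text
time_s: 6.65
position: [0.5907, -0.0165, 0.04]
tool_rot: [[0.001, -0.115, -0.993], [-0.0, -0.993, 0.115], [-1.0, 0.0, -0.001]]
ft_force: [0.4, 0.3, -1.9]
grip_width: 0.0412
```

arm_command --plan '[[[0,0,0,0,0,0],[0,0,0,0,0,0],[0,0,0,0,0,0],[0,0,0,0,0,0],[0,0,0,0,0,0]]]' --jaw 0.25

```text
time_s: 7.15
position: [0.5906, -0.0165, 0.0398]
tool_rot: [[0.0, -0.115, -0.993], [-0.0, -0.993, 0.115], [-1.0, 0.0, -0.0]]
ft_force: [0.7, -0.6, 0.3]
grip_width: 0.0641
```

arm_command --plan '[[[-0.5,0,0,0,0,0],[-1.2,0,0,0,0,0],[-2.2,0,0,0,0,0],[-3.4,0,0,0,0,0],[-4.8,0,0,0,0,0],[-5.4,0,0,0,0,0],[-5.6,0,0,0,0,0],[-5.6,0,0,0,0,0]]]'

```text
time_s: 7.95
position: [0.5905, -0.0164, 0.1804]
tool_rot: [[0.001, -0.115, -0.993], [-0.0, -0.993, 0.115], [-1.0, 0.0, -0.001]]
ft_force: [0.3, 0.2, -0.7]
grip_width: 0.0642
```

```bash
python3 - <<'E'
from h import *
print(delta((.5135,-.3436,.16),-5.8), sensors.observe()["ft_force"])
E
```

```text
[ 8.100e-01  1.335e+01  1.550e+00 -1.514e+01 -1.000e-02 -1.000e-02] [ 0.34972719  0.16698019 -0.71069869]
```

arm_command --plan '[[[0,1,0.15,-1.4,0,0],[0,2.5,0.3,-2.8,0,0],[0,4,0.5,-4.2,0,0],[0,5.5,0.7,-5.6,0,0],[0,7,0.9,-7,0,0],[0,8.5,1.05,-8.4,0,0],[0,10,1.2,-9.8,0,0],[0,11.5,1.4,-11.2,0,0],[0,12.5,1.5,-12.6,0,0],[0,13.35,1.55,-14,0,0]]]' --jaw 0.3

```text
time_s: 8.95
position: [0.5126, -0.3449, 0.1782]
tool_rot: [[-0.002, 0.977, -0.214], [0.002, -0.214, -0.977], [-1.0, -0.002, -0.001]]
ft_force: [0.4, 0.3, 0.1]
grip_width: 0.0602
```

arm_command --plan '[[[0,0,0,0,0,0],[0,0,0,0,0,0]]]'

```text
time_s: 9.15
position: [0.5133, -0.3431, 0.1785]
tool_rot: [[-0.002, 0.975, -0.222], [0.002, -0.222, -0.975], [-1.0, -0.002, -0.001]]
ft_force: [-0.3, -0.2, 0.8]
grip_width: 0.0597
```

```bash
python3 - <<'E'
from h import *
S=get_image("side");T=get_image("top")
a=cv2.resize(S["img"][290:430,350:520],(400,400*14//17));b=cv2.resize(T["img"][120:200,290:380],(400,400*14//17),interpolation=cv2.INTER_CUBIC)
cv2.imwrite("pics/lid1.png",np.hstack([a,b])[:,:,::-1])
m=mask(T,"red",(295,130,370,200));print([np.round(np.array(k),3).tolist() for k in rectz(T,m,.036)])
print(delta((.5135,-.3436,.10),-5.8), sensors.observe()["position"])
E
```

```text
[[609.715, -18.416], [44.903, 50.918], 82.85]
[ 3.17  0.01  0.05 -1.15 -0.01  0.01] [ 0.51369254 -0.34242667  0.17913601]
```

View pics/lid1.png

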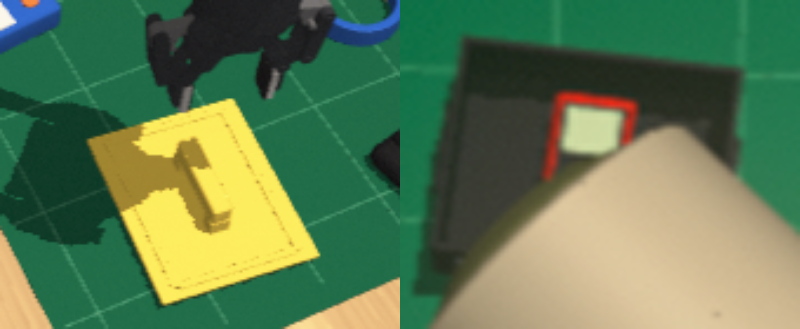

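The meter lies face up in the tote (right half, about (590,130)). The jaws hover over the yellow handle. Side contour: centre (513.3,-342.7) mm, 165x141, yaw -5.3°, which agrees with the corner measurement.

arm_command --plan '[[[1,0,0,-0.7,0,0],[2,0,0,-1.2,0,0],[3,0,0,-1.2,0,0],[3.8,0,0,-1.2,0,0],[4.4,0,0,-1.2,0,0],[4.8,0,0,-1.2,0,0],[5,0,0,-1.2,0,0],[5.1,0,0,-1.2,0,0],[5.1,0,0,-1.2,0,0]]]'

```text
time_s: 10.15
position: [0.5138, -0.3435, 0.0525]
tool_rot: [[0.0, 0.996, -0.095], [-0.0, -0.095, -0.996], [-1.0, 0.0, 0.0]]
ft_force: [-0.1, 0.1, 0.1]
grip_width: 0.0597
```

arm_command --plan '[[[0,0,0,0,0,0],[0,0,0,0,0,0],[0,0,0,0,0,0],[0,0,0,0,0,0],[0,0,0,0,0,0],[0,0,0,0,0,0],[0,0,0,0,0,0],[0,0,0,0,0,0]]]' --jaw 1 --newtons 60

```text
time_s: 10.95
position: [0.5138, -0.3438, 0.0529]
tool_rot: [[0.001, 0.996, -0.095], [-0.001, -0.095, -0.996], [-1.0, 0.001, 0.001]]
ft_force: [-0.4, 0.2, 5.7]
grip_width: 0.0169
```

Width 17 mm, so the bar is between the pads, but the grip sits high on it. I regrip 7 mm lower.

arm_command --plan '[[[0,0,0,0,0,0],[0,0,0,0,0,0],[0,0,0,0,0,0],[0.15,0,0,0,0,0],[0.28,0,0,0,0,0],[0.28,0,0,0,0,0]]]' --jaw 0.5

```text
time_s: 11.55
position: [0.5133, -0.3433, 0.0444]
tool_rot: [[-0.001, 0.996, -0.095], [0.001, -0.095, -0.996], [-1.0, -0.001, -0.001]]
ft_force: [0.4, 0.0, -0.1]
grip_width: 0.0427
```

arm_command --plan '[[[0,0,0,0,0,0],[0,0,0,0,0,0],[0,0,0,0,0,0],[0,0,0,0,0,0],[0,0,0,0,0,0],[0,0,0,0,0,0],[0,0,0,0,0,0]]]' --jaw 1

```text
time_s: 12.25
position: [0.5137, -0.3436, 0.0454]
tool_rot: [[0.0, 0.996, -0.094], [-0.0, -0.094, -0.996], [-1.0, 0.0, 0.0]]
ft_force: [0.3, -0.4, 2.3]
grip_width: 0.0167
```

arm_command --plan '[[[-0.3,0,0,0,0,0],[-1,0,0,0,0,0],[-2,0,0,0,0,0],[-3,0,0,0,0,0],[-4,0,0,0,0,0],[-4.7,0,0,0,0,0],[-5,0,0,0,0,0],[-5,0,0,0,0,0]]]'

```text
time_s: 13.05
position: [0.5137, -0.3436, 0.1709]
tool_rot: [[0.001, 0.996, -0.094], [-0.001, -0.094, -0.996], [-1.0, 0.001, 0.001]]
ft_force: [-0.2, 0.4, -2.6]
grip_width: 0.0171
```

```bash
python3 - <<'E'
from h import *
S=get_image("side")
cv2.imwrite("pics/lid2.png",cv2.resize(S["img"][250:430,340:520],(540,540))[:,:,::-1])
print(delta((.590,-.0165,.17),-6.6), sensors.observe()["ft_force"],sensors.observe()["position"])
E
```

```text
[-0.00e+00  1.81e+00 -1.33e+01  2.00e-01 -0.00e+00  1.00e-02] [-0.30293448  0.27481034 -2.61179639] [ 0.51341158 -0.34334802  0.16979731]
```

View pics/lid2.png

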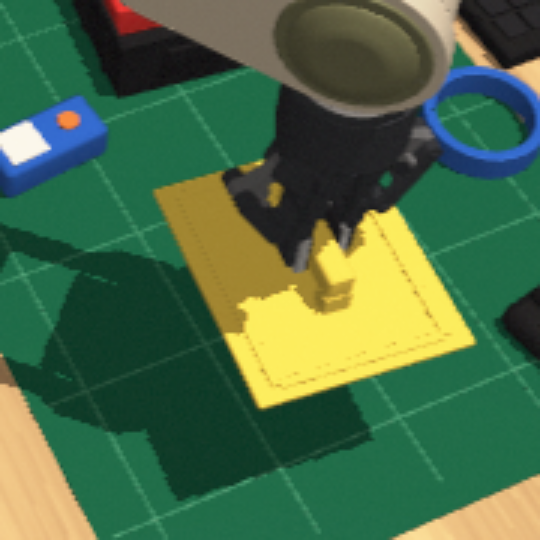

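The lid is held level and clear of the bench; the load of about 2.4 N is plausible. I carry it over the tote.

arm_command --plan '[[[0,0.1,-0.7,0,0,0],[0,0.3,-2,0,0,0],[0,0.5,-3.7,0.1,0,0],[0,0.8,-5.5,0.1,0,0],[0,1,-7.3,0.1,0,0],[0,1.25,-9.2,0.2,0,0],[0,1.5,-11,0.2,0,0],[0,1.7,-12.4,0.2,0,0],[0,1.8,-13.1,0.2,0,0],[0,1.81,-13.3,0.2,0,0]]]'

```text
time_s: 14.1
position: [0.5896, -0.0139, 0.1692]
tool_rot: [[-0.002, 0.994, -0.112], [0.001, -0.112, -0.994], [-1.0, -0.002, -0.001]]
ft_force: [-0.3, -0.6, -1.8]
grip_width: 0.0169
```

arm_command --plan '[[[1,0,0,0,0,0],[1.2,0,0,0,0,0],[1.2,0,0,0,0,0],[1.2,0,0,0,0,0]]]'

```text
time_s: 14.5
position: [0.5902, -0.0173, 0.1407]
tool_rot: [[0.0, 0.993, -0.116], [-0.0, -0.116, -0.993], [-1.0, 0.0, 0.0]]
ft_force: [-0.6, -0.1, -1.0]
grip_width: 0.017
```

```bash
python3 - <<'E'
from h import *
S=get_image("side");T=get_image("top")
a=S["img"][160:310,320:470]
cv2.imwrite("pics/lid3.png",np.hstack([cv2.resize(a,(450,450)),cv2.resize(T["img"][100:220,270:390],(350,350)).repeat(1,0) if 0 else cv2.copyMakeBorder(cv2.resize(T["img"][100:220,270:390],(350,350)),0,100,0,0,0)])[:,:,::-1])
s=sensors.observe();z=s["position"][2]-.0454+.013
print(s["position"],z,s["ft_force"])
for d,r in((S,(330,170,460,290)),(T,(270,110,390,220))):
    m=mask(d,"yel",r);print(quad(m).tolist(),[onz(d,p,z)[:2].round(4).tolist() for p in quad(m)],[np.round(np.array(k),1).tolist() for k in rectz(d,m,z)])
E
```

```text
[ 0.59032162 -0.01723512  0.14104057] 0.10864057387180269 [ 0.06508626  0.1335426  -1.6641481 ]
[[439, 242], [378, 255], [353, 203], [413, 197]] [[0.6472, -0.1087], [0.5088, -0.0895], [0.5281, 0.078], [0.665, 0.0402]] [[588.0, -17.0], [165.7, 141.5], 83.2]
[[366, 189], [345, 186], [364, 135], [374, 123]] [[0.5078, -0.0916], [0.5134, -0.0458], [0.6302, -0.0859], [0.6584, -0.1078]] [[576.3, -89.9], [42.8, 146.3], 70.5]
```

View pics/lid3.png

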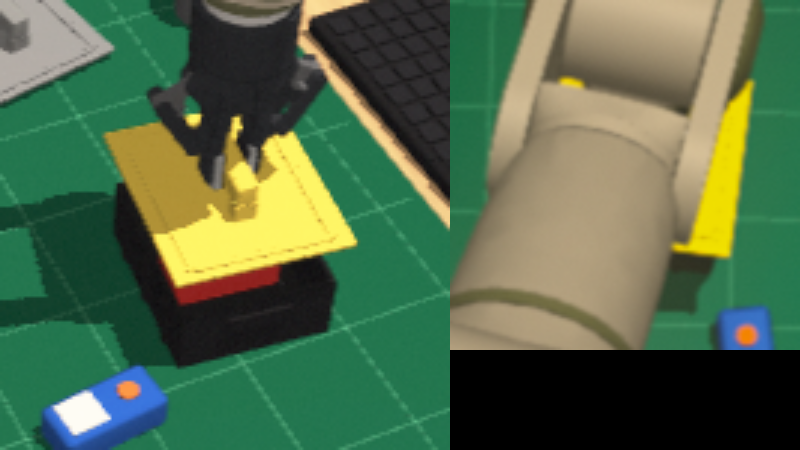

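A red area shows under the lid at side pixel (393,253). I check that it fits the meter lying on the floor, and refine the tote centre.

```bash
python3 - <<'E'
from h import *
S=get_image("side")
m=mask(S,"red",(340,200,440,290));h=hull(m);print(cv2.boundingRect(h),[onz(S,p,.02)[:2].round(3).tolist() for p in quad(m)],quad(m).tolist())
a=np.radians(-6.6);R=np.array([[np.cos(a),-np.sin(a)],[np.sin(a),np.cos(a)]])
for z in(.004,.036):
    print(z,[proj(S,np.r_[R@np.array(c)+[.5905,-.0165],z]).round(1).tolist() for c in((-.044,-.021),(.044,-.021),(.044,.021),(-.044,.021))])
print("lid near bottom edge",[proj(S,np.r_[R@np.array(c)+[.5905,-.0165],.0956]).round(1).tolist() for c in((-.07,-.082),(.07,-.082))])
print("locating rim bottom near",[proj(S,np.r_[R@np.array(c)+[.5905,-.0165],.0876]).round(1).tolist() for c in((-.049,-.061),(.049,-.061))])
E
```

```text
(374, 248, 40, 14) [[0.623, -0.05], [0.545, -0.039], [0.549, -0.0], [0.634, -0.034]] [[412, 254], [380, 261], [374, 249], [413, 248]]
0.004 [[378.1, 263.5], [413.1, 255.3], [406.5, 242.8], [372.0, 250.7]]
0.036 [[378.9, 254.4], [414.5, 246.1], [407.7, 233.6], [372.7, 241.6]]
lid near bottom edge [[378.9, 258.8], [438.9, 244.8]]
locating rim bottom near [[384.4, 252.2], [425.9, 242.6]]
```

The red pixels match the meter resting on the floor where it was placed. Lid centre is (588,-17) mm against the tote's (590,-16.5), well within the 9 mm play. I lower it gently.

arm_command --plan '[[[0.4,0,0,0,0,0],[0.8,0,0,0,0,0],[1.1,0,0,0,0,0],[1.3,0,0,0,0,0],[1.5,0,0,0,0,0],[1.65,0,0,0,0,0],[1.75,0,0,0,0,0],[1.82,0,0,0,0,0],[1.82,0,0,0,0,0]]]'

```text
time_s: 15.55
position: [0.5901, -0.0168, 0.0954]
tool_rot: [[0.001, 0.993, -0.115], [-0.0, -0.115, -0.993], [-1.0, 0.001, 0.0]]
ft_force: [-2.2, 0.2, 3.4]
grip_width: 0.0171
```

It made contact exactly at the expected seating height (0.0954). I release and retreat.

arm_command --plan '[[[0,0,0,0,0,0],[0,0,0,0,0,0],[0,0,0,0,0,0],[0,0,0,0,0,0],[0,0,0,0,0,0]]]' --jaw 0.4

```text
time_s: 16.05
position: [0.5901, -0.0168, 0.0947]
tool_rot: [[0.0, 0.993, -0.115], [-0.0, -0.115, -0.993], [-1.0, 0.0, -0.0]]
ft_force: [-0.1, -0.5, -0.0]
grip_width: 0.0508
```

arm_command --plan '[[[-0.5,0,0,0,0,0],[-1.5,0,0,0,0,0],[-2.5,0,0,0,0,0],[-3.5,0,0.5,0,0,0],[-4,0,2,0,0,0],[-4,0,4,0,0,0],[-4,0,6,0,0,0],[-4,0,8,0,0,0],[-4,0,9.5,0,0,0],[-4,0,10,0,0,0]]]'

```text
time_s: 17.05
position: [0.5605, -0.2688, 0.1954]
tool_rot: [[0.001, 0.993, -0.119], [-0.001, -0.119, -0.993], [-1.0, 0.001, 0.001]]
ft_force: [-0.7, 0.7, -0.6]
grip_width: 0.0509
```

arm_command --plan '[[[0,0,0,0,0,0],[0,0,0,0,0,0]]]'

```text
time_s: 17.25
position: [0.5614, -0.264, 0.1951]
tool_rot: [[0.0, 0.993, -0.115], [0.0, -0.115, -0.993], [-1.0, 0.0, -0.0]]
ft_force: [0.4, 0.7, -0.1]
grip_width: 0.0515
```

```bash
python3 - <<'E'
from h import *
S=get_image("side");T=get_image("top")
cv2.imwrite("pics/end.png",np.hstack([cv2.resize(S["img"][180:300,330:450],(400,400)),cv2.resize(T["img"][100:220,270:390],(400,400))])[:,:,::-1])
for d,r in((S,(330,170,460,290)),(T,(270,100,390,220))):
    m=mask(d,"yel",r);print(quad(m).tolist(),[np.round(np.array(k),1).tolist() for k in rectz(d,m,.063)])
print(sensors.observe()["position"])
E
```

```text
[[436, 255], [377, 269], [353, 218], [408, 206]] [[588.1, -15.8], [166.3, 141.5], 83.3]
[[371, 133], [363, 198], [296, 151], [300, 124]] [[588.9, -15.8], [166.3, 142.0], 83.4]
[ 0.56160279 -0.26343167  0.1950898 ]
```

View pics/end.png

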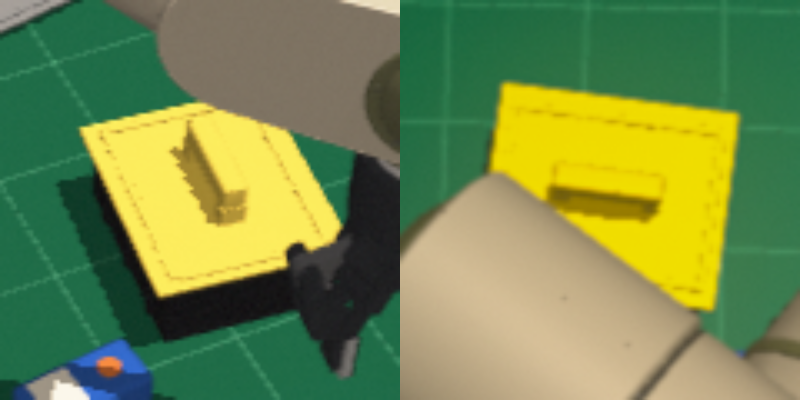

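The lid is flush and square. Both views at z = 63 mm agree: centre (588–589, -15.8) mm, yaw -6.6°. The robot is clear, so I hand in.

```bash
python3 -c "
from rig import workorder;print(workorder.close_job())"
```

```text
the job is handed in; nothing more can be done
None
```

I laid the red multimeter face up on the floor of the black tote, let go of it, then closed the tote with the yellow lid and handed in at about 17.4 s. I never touched the grey lid, the stud finder or the other totes.

- **Meter:** after release, the top view showed it face up in the tote. The part of it visible in the side view matched where it should appear if resting on the floor.
- **Lid:** it made contact at exactly the expected seating height with about 3 N. Both cameras then put it within about 2 mm of the tote's centre, with the turn matching the tote's to about 0.1°.
- **Robot:** it was clear of everything at the end. The highest force I read was about 6 N.
- **Disagreements:** early triangulated heights were off by a few mm (meter face 37 mm against the stated 32, handle top 37–47 against 47). I used the stated heights, and the contacts agreed with them. I also regripped the lid handle once, about 7 mm lower, because the first grip sat high on the bar.

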